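# Moisture check of the chopping board

## Task

Check whether the chopping board has dried: pick the lime off the red test spot and lower it gently into the deep blue bowl (do not let it drop), then take the yellow moisture meter from its stand and hold it upright on the board with its two pins on the red disc, the pair of pins in line with the wood grain (the long direction of the board). Press only lightly, so that the sprung pins are pushed about half way in and never jammed against the wood, and finish while still holding the meter like that. Leave the bowl and the other kitchen things where they stand.

Things in the scene. Friction and masses are not known exactly. Their poses are not given: they have to be found in the camera images.
- board: thick wooden chopping board, 300 x 200 x 40 mm, fixed. Origin: centre of its underside, on the counter; x runs along its 300 mm length, which is the direction of the grain (dark stripes); its top is 40 mm above the counter
- spot: test spot printed on the board's top: red disc of 36 mm diameter in a white disc with a black ring of 68 mm outer diameter, flat (about 1 mm, nothing to feel). Origin: its centre, at the board's top face, 40 mm above the counter. At the start the lime stands on it
- lime: green lime, a ball of 48 mm diameter, about 70 g, loose, standing on the spot near its centre. Origin: the ball's centre
- bowl: deep blue ceramic bowl, loose, about 0.5 kg, round, 156 mm across the rim (wall 5 mm), 120 mm across the foot, 62 mm high, flat inner floor 6 mm above the counter. Origin: centre of its underside
- stand: grey stand of the meter, fixed: base plate 90 x 80 x 6 mm with a rectangular socket 50 x 40 mm, its top 58 mm above the counter, in which the lowest 24 mm of the meter's housing sit with 2.5 mm play each side; the meter lifts straight up out of it. Origin: centre of its underside
- meter: yellow moisture meter, loose, about 140 g, standing upright in the stand: housing 34 mm (x) x 24 mm (y) x 110 mm (z), z up, black cap on top. Origin: centre of the housing's underside, 34 mm above the counter in the stand. Pick it by the two 34 mm wide side faces (24 mm apart along y) in the upper half
- pin_tips (a point): point midway between the ends of the meter's two blunt 5 mm steel pins, which stand 16 mm apart along the meter's x axis and reach 24 mm below the housing when free; z is the meter's z
- pins (a joint): how far the sprung pins are pushed into the housing, m: 0 free, 0.010 fully in. The spring takes 0.5 N to start and 0.5 N more per mm: about 3 N half way, 5.5 N fully in
- kettle: aluminium kettle, 164 mm across, 200 mm high with its handle, loose; leave alone. Origin: centre of its underside
- garlic_press: steel garlic press lying flat, 190 mm long, 30 mm high, loose; leave alone. Origin: between its handles near the chamber, at the underside
- whisk: red silicone whisk with steel handle, lying, 290 mm long, 52 mm high, loose; leave alone. Origin: near its middle, at the underside
- sauce: amber sauce bottle, 56 mm diameter, 190 mm high, loose; leave alone. Origin: centre of its underside
- mug: white mug, 76 mm diameter, 85 mm high, loose; leave alone. Origin: centre of its underside

How it is judged:
By the outcome, as a careful person would: the job done as asked, in the order asked, and still so for the second after the job is handed in, while the arm keeps its last pose, push and grip.
It also fails if it takes over 59 s, if anything falls off the work surface, if the arm or the gripper's body presses on something with over 40 N, if the wrist force passes 120 N, or if a joint passes its speed limit or range.

## Robot

A 6-joint arm with a two-finger parallel gripper is mounted at the origin on the work surface. World frame = base frame: x ahead of the robot, y to its left, z up, the work surface at z = 0. Lengths are in m, angles in rad, forces in N, time in s.
With the tool pointing down it reaches from about 0.2 to 0.875 m from the base axis. Payload 3.4 kg.
Tool frame: the origin (TCP) lies between the finger pads; the fingertips stand 25 mm ahead of it and the grasp point (between the pads) lies 6 mm ahead of it (r.nose_length is the z of the fingertips in the tool frame, in m); z points along the fingers, y is the line along which they close (so a half turn about z gives the same grasp; the last joint's range is limited). The gripper opens to 94 mm and grips with 3 to 60 N. Pads are 16 mm wide; open, the fingers measure 119 mm over their backs; the gripper's body (75 mm by 177 mm) begins 78 mm behind the grasp point.
Start: joints at [1.102, 0.276, 1.505, -0, 1.361, -0.121], TCP at [0.196, 0.541, 0.23] pointing down, gripper open.
Joint ranges: [-2.89, 2.89], [-0.75, 2.08], [0.22, 2.7], [-1.18, 4.32], [0.11, 2.71], [-2.7, 2.7]. Speed limits (rad/s): [2.57, 2.57, 3.14, 3.14, 3.14, 3.14].

## Interface

Orientations are given as a unit quaternion [w, x, y, z].
In Python, from plant import r, gripper_to, inverse_kinematics, vision, models, telemetry gives the robot as it stands. Calls block until the motion is done:
- r.move_to(position, orientation): joint-space move of the TCP to a pose.
- r.move_l(position, rot=None, vel=0.15, guard=None): straight line of the TCP; rot=None keeps the orientation; vel is the mean speed in m/s. With guard (N) it stops when the force on the tool has changed by that much, and returns True; else False.
- r.movej(angles): joint-space move.
- gripper_to(opening, f_grip=None): finger opening in m; f_grip is the grip in N (None keeps the last); returns when the fingers have stopped.
- r.hold(seconds).
- inverse_kinematics(position, orientation): joint angles nearest the present ones, or None.
- vision.snapshot(name): name is "side" or "top"; returns the picture (480x640x3 uint8, red, green, blue); there is no depth.
- vision.get_calibration(name): a dict with "fx", "fy", "cx", "cy" (pixels), "position" and "orientation" of the camera in the world. Camera axes: x right, y down, z forward; pixel columns grow to the right and rows downward; lengths in m; the calibration is good to about 2 mm. A picture is of the moment at which its call begins. get_calibration takes no time and is no camera call.
A pose or a line that the arm cannot do raises r.PlanningError and nothing moves.
- r.sign_off(): hands the job in; it is judged then, once.
Trained networks look in the newest picture that a camera, given by its name, has taken for a name from the list of things; names that differ only in an ending like _2 or _b are one class to them, and where a whole thing is asked for, a point or a joint stands for the part that bears it (a point fixed in the world has none). Each returns a list of dicts, best first, with "score" (0 to 1); they miss things now and then, are a little off and sometimes report something else, mostly with a low value. They report only what shows in the picture. A call takes as long as a camera call.
- models.boxes_of(thing, camera): "at" ([x, y, z] in m, in world coordinates, good to about 4 mm: the middle of the surface that is visible of it).
- models.regions_of(thing, camera): "pixels" (480x640 bool, what is visible of it).
- models.mark_of(thing, camera): "at" ([x, y, z] in m, in world coordinates, good to about 4 mm: a listed point, or the origin of a listed thing).
Readings, each from a call of its own:
- telemetry.current_t(): time.
- telemetry.current_joints(): joint angles.
- telemetry.current_dq(): joint speeds.
- telemetry.current_joint_efforts(): joint torques, N m.
- telemetry.current_ee_pos(): TCP position.
- telemetry.current_tool_rot(): TCP orientation.
- telemetry.current_wrist_force(): force on the tool from outside, world axes, zero at the start.
- telemetry.current_torque(): the same for the moment, N m.
- telemetry.current_opening(): finger opening in m.
- telemetry.current_finger_force(): force on a finger pad.
Only numpy, scipy, OpenCV 4.12 (cv2) and the standard library are available. Lean on these libraries where they do the work, as an engineer would, in place of code of your own. Each camera call takes 0.05 s, during which the arm holds its last target. There are 200 camera calls.

## Working session

There is one attempt and no reset: what is moved stays moved. The work goes in short steps, each a Python script; the robot and the scene stay as the last script left them, time stands still between calls to the robot, and variables do not carry over. Pictures are saved under pics/ and viewed, at most 10 in all, crops included, and the job is handed in when it is done.

```bash
mkdir -p pics; ls
cat > h.py <<'E'
import numpy as np, cv2
from plant import r, gripper_to, inverse_kinematics, vision, models, telemetry
from scipy.spatial.transform import Rotation as R
def save(n,f): 
    im=vision.snapshot(n); cv2.imwrite(f'pics/{f}.png',im[...,::-1]); return im
def cam(n):
    c=vision.get_calibration(n); q=c['orientation']
    return c,R.from_quat([q[1],q[2],q[3],q[0]]).as_matrix(),np.array(c['position'])
def ray(n,uv,z):
    c,M,p=cam(n); d=M@np.array([(uv[0]-c['cx'])/c['fx'],(uv[1]-c['cy'])/c['fy'],1])
    return p+d*(z-p[2])/d[2]
def proj(n,P):
    c,M,p=cam(n); v=M.T@(np.array(P)-p); return v[0]/v[2]*c['fx']+c['cx'],v[1]/v[2]*c['fy']+c['cy']
def down(yaw):  # tool y axis at world angle yaw+90deg, pointing down
    q=(R.from_euler('z',yaw)*R.from_euler('x',np.pi)).as_quat(); return [q[3],q[0],q[1],q[2]]
E
python3 - <<'E'
from h import *
np.set_printoptions(precision=4,suppress=True)
for n in('top','side'):
    save(n,n+'0')
    c,M,p=cam(n); print(n,p,M[:,2],c['fx'])
    for t in('board','spot','lime','bowl','stand','meter','kettle','garlic_press','whisk','sauce','mug'):
        m=models.mark_of(t,n); print(t,[(np.round(a['at'],3).tolist(),round(a['score'],2)) for a in m[:2]])
print(telemetry.current_t(),telemetry.current_tool_rot())
E
```

```text
pics
top [ 0.4346 -0.0746  1.5467] [ 0.0745 -0.0115 -0.9972] 605.6849587940101
board [([0.549, -0.009, -0.001], 0.91), ([0.464, -0.331, -0.004], 0.47)]
spot [([0.579, 0.01, 0.04], 0.52)]
lime [([0.577, 0.014, 0.061], 0.76)]
bowl [([0.464, -0.332, -0.002], 0.72)]
stand [([0.487, 0.324, 0.002], 0.61), ([0.551, -0.01, -0.001], 0.59)]
meter [([0.489, 0.328, 0.033], 0.69)]
kettle [([0.675, -0.445, 0.001], 0.55)]
garlic_press [([0.687, 0.41, -0.002], 0.76)]
whisk [([0.29, 0.375, -0.004], 0.69), ([0.676, -0.445, 0.001], 0.56)]
sauce [([0.77, -0.218, 0.001], 0.73)]
mug [([0.465, -0.568, -0.0], 0.89)]
side [ 0.4246 -1.0157  0.9296] [ 0.07    0.7288 -0.6811] 435.0649525015189
board [([0.55, -0.009, 0.002], 0.83)]
spot [([0.579, 0.011, 0.038], 0.52), ([0.689, 0.415, 0.003], 0.31)]
lime [([0.578, 0.014, 0.063], 0.62)]
bowl [([0.472, -0.337, 0.002], 0.6)]
stand [([0.49, 0.327, -0.004], 0.61)]
meter [([0.492, 0.32, 0.038], 0.74)]
kettle [([0.676, -0.44, -0.005], 0.93)]
garlic_press [([0.69, 0.415, 0.001], 0.64)]
whisk [([0.29, 0.373, -0.0], 0.82)]
sauce [([0.768, -0.221, 0.001], 0.59), ([0.486, 0.324, -0.006], 0.51)]
mug [([0.469, -0.571, -0.003], 0.96)]
1.2 [0.     0.173  0.9849 0.    ]
```

View pics/top0.png

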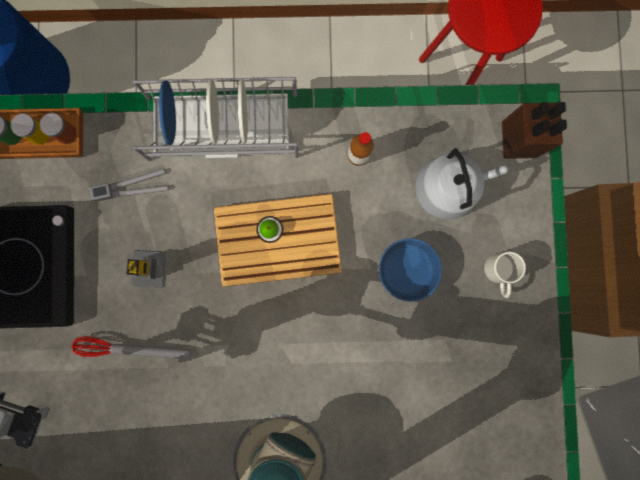

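View pics/side0.png

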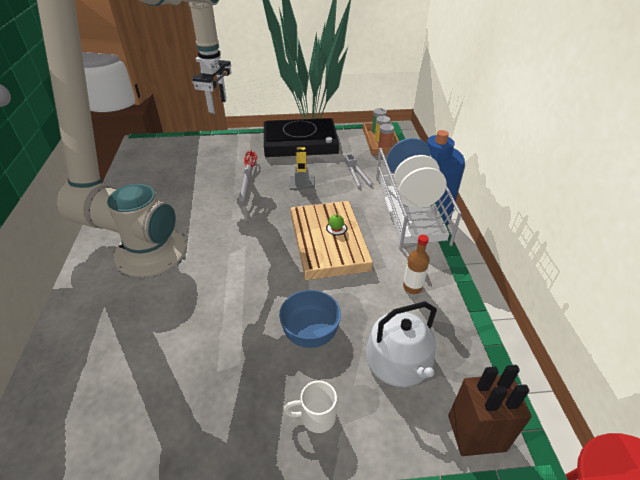

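Run:
```python
from h import *
np.set_printoptions(precision=4,suppress=True)
im=save('top','t1')
zs=dict(board=.04,stand=.006,meter=.144,spot=.04,lime=.064,bowl=.062)
for t,z in zs.items():
    g=models.regions_of(t,'top')
    if not g: print(t,'none');continue
    m=g[0]['pixels'].astype(np.uint8)
    ys,xs=np.nonzero(m); P=np.array([ray('top',p,z)[:2] for p in zip(xs,ys)])
    rc=cv2.minAreaRect((P*1000).astype(np.float32)); print(t,round(g[0]['score'],2),rc, 'px',xs.min(),xs.max(),ys.min(),ys.max(),len(xs))
    if t=='board':
        b=cv2.boxPoints(rc); print(b)
c=cv2.resize(im[235:300,110:190],None,fx=7,fy=7,interpolation=cv2.INTER_CUBIC); cv2.imwrite('pics/meter1.png',c[...,::-1])
```

```text
Traceback (most recent call last):
  File "h.py", line 10, in ray
    c,M,p=cam(n); d=M@np.array([(uv[0]-c['cx'])/c['fx'],(uv[1]-c['cy'])/c['fy'],1])
          ~~~^^^
  File "h.py", line 7, in cam
    c=vision.get_calibration(n); q=c['orientation']
ValueError: time passes only in moves, steps and waits
```

```bash
sed -i 's/^def cam/import functools\n@functools.cache\ndef cam/' h.py
python3 - <<'E'
from h import *
np.set_printoptions(precision=4,suppress=True)
im=save('top','t1')
c=cv2.resize(im[235:300,110:190],None,fx=7,fy=7,interpolation=cv2.INTER_CUBIC); cv2.imwrite('pics/meter1.png',c[...,::-1])
zs=dict(board=.04,stand=.006,meter=.144,spot=.04,lime=.064,bowl=.062)
for t,z in zs.items():
    g=models.regions_of(t,'top')
    if not g: print(t,'none');continue
    m=g[0]['pixels'].astype(np.uint8)
    ys,xs=np.nonzero(m); P=np.array([ray('top',p,z)[:2] for p in zip(xs,ys)])
    rc=cv2.minAreaRect((P*1000).astype(np.float32)); print(t,round(g[0]['score'],2),rc, 'px',xs.min(),xs.max(),ys.min(),ys.max(),len(xs))
    if t=='board':
        b=cv2.boxPoints(rc); print(b)
E
```

```text
board 0.78 ((551.0724487304688, -6.6879425048828125), (200.42373657226562, 300.5892639160156), 5.005000114440918) px 214 340 194 285 8935
[[ 438.1306  134.2909]
 [ 464.3548 -165.1523]
 [ 664.0143 -147.6668]
 [ 637.7901  151.7764]]
stand 0.77 ((488.4518127441406, 323.4407958984375), (79.7418441772461, 89.75390625), 85.22367095947266) px 131 164 251 286 880
meter 0.81 ((487.68817138671875, 314.07470703125), (50.70927810668945, 36.91795349121094), 88.5407485961914) px 125 147 259 275 349
spot 0.52 ((578.1187744140625, 11.79545783996582), (64.89404296875, 65.22444915771484), 88.73515319824219) px 256 282 216 242 279
lime 0.87 ((577.096923828125, 12.840511322021484), (44.23515701293945, 41.94807052612305), 88.59127044677734) px 259 277 220 237 275
bowl 0.64 ((467.89703369140625, -331.77203369140625), (150.0119171142578, 154.44020080566406), 87.61634826660156) px 379 440 238 301 3169
```

View pics/meter1.png

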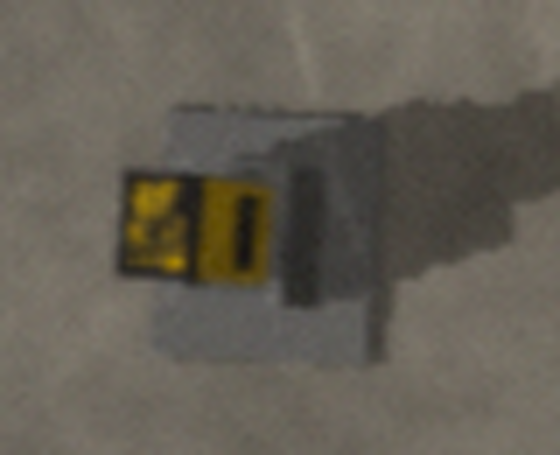

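Top view: the board is at (215–341, 195–285) with its long side running left-right. The lime is on the spot at (269,229), the bowl at (410,269) and the meter at (138,267). In the crop the meter's 34 mm side runs vertically, so its x axis is at about −4.5°. The side view agrees. Grain yaw is about 95°. Next I pick the lime.

Run:
```python
from h import *
np.set_printoptions(precision=4,suppress=True)
q=down(np.radians(95)); L=[.5775,.0135]
r.move_to([*L,.16],q); gripper_to(.075,8)
r.move_l([*L,.0705],vel=.12)
print(telemetry.current_t(),telemetry.current_wrist_force())
gripper_to(.03,8); print(telemetry.current_opening(),telemetry.current_finger_force())
r.move_l([*L,.20],vel=.15)
print(telemetry.current_opening(),telemetry.current_finger_force(),telemetry.current_wrist_force(),telemetry.current_t())
r.move_to([.468,-.334,.20],q)
print(telemetry.current_opening(),telemetry.current_t(),telemetry.current_ee_pos())
save('top','bowl1')
print([m['at'] for m in models.mark_of('bowl','top')[:1]],[m['at'] for m in models.mark_of('spot','top')[:1]])
im=vision.snapshot('side'); cv2.imwrite('pics/bowlside.png',cv2.resize(im[180:400,220:460],None,fx=2.5,fy=2.5)[...,::-1])
print([m['at'] for m in models.mark_of('bowl','side')[:1]],[m['at'] for m in models.mark_of('lime','side')[:1]])
```

```text
5.4 [ 0.1197 -0.6241 -0.2507]
0.047508966489465086 8.000137209892273
0.04721391331317192 8.000024110078812 [-0.298   0.1341 -1.1446] 6.9583
0.04728280339387419 8.325 [ 0.4685 -0.333   0.1999]
[[0.4642, -0.3318, -0.0011]] [[0.5809, 0.0087, 0.0404]]
[[0.4682, -0.3353, 0.0021]] [[0.4681, -0.335, 0.193]]
```

View pics/bowlside.png

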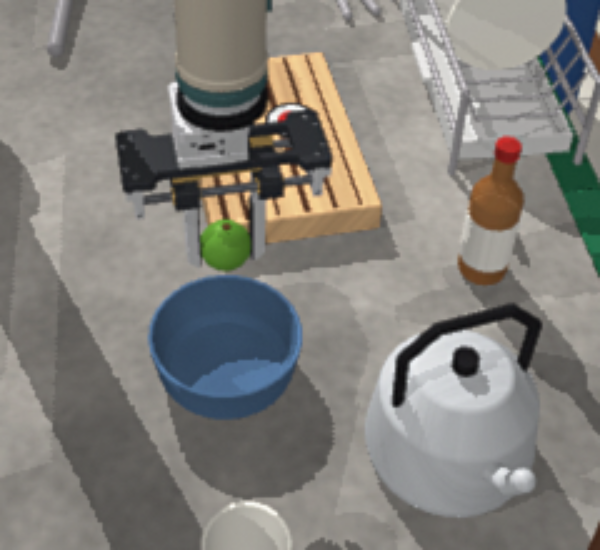

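The lime is held between the fingers at (225,245), centred over the bowl at (225,340). Lowering now.

Run:
```python
from h import *
np.set_printoptions(precision=4,suppress=True)
B=[.467,-.3335]
r.move_l([*B,.045],vel=.12)
print(telemetry.current_wrist_force(),telemetry.current_ee_pos())
g=r.move_l([*B,.0350],vel=.02,guard=1.5)
print(g,telemetry.current_ee_pos(),telemetry.current_wrist_force())
gripper_to(.066)
r.hold(.2)
r.move_l([*B,.16],vel=.15)
q=down(np.radians(175.5))
r.move_to([.489,.324,.24],q); gripper_to(.06,20)
print(telemetry.current_t())
im=save('top','t2')
for t in('spot','lime','bowl'):print(t,[(m['at'],m['score']) for m in models.mark_of(t,'top')[:1]])
# red disc
y0=np.array(im).astype(int); m=(y0[...,0]>130)&(y0[...,1]<70)&(y0[...,2]<70); m[:205]=0;m[260:]=0;m[:,:240]=0;m[:,300:]=0
ys,xs=np.nonzero(m); print(len(xs),ray('top',(xs.mean(),ys.mean()),.04))
im=save('side','s2')
for t in('spot','lime','bowl','meter','stand'):print(t,[(m['at'],m['score']) for m in models.mark_of(t,'side')[:1]])
y0=np.array(im).astype(int); m=(y0[...,0]>130)&(y0[...,1]<70)&(y0[...,2]<70); m[:210]=0;m[250:]=0;m[:,:310]=0;m[:,360:]=0
ys,xs=np.nonzero(m); print(len(xs),ray('side',(xs.mean(),ys.mean()),.04) if len(xs) else '')
print(telemetry.current_t())
cv2.imwrite('pics/s2c.png',cv2.resize(im[100:360,230:390],None,fx=2.3,fy=2.3)[...,::-1])
```

```text
[-0.1134  0.3809 -1.3611] [ 0.4675 -0.3339  0.0457]
True [ 0.4671 -0.3336  0.0365] [1.2618 0.0486 3.9307]
14.9
spot [([0.5785, 0.0069, 0.0401], 0.72)]
lime [([0.467, -0.3363, 0.0274], 0.68)]
bowl [([0.4637, -0.5687, -0.0011], 0.71)]
137 [0.5784 0.0108 0.04  ]
spot [([0.4893, 0.3227, 0.0347], 0.52)]
lime [([0.4647, -0.336, 0.0307], 0.66)]
bowl [([0.4705, -0.3385, 0.0008], 0.96)]
meter [([0.4869, 0.3223, 0.0346], 0.77)]
stand [([0.4879, 0.3245, -0.0036], 0.72)]
53 [0.5765 0.0093 0.04  ]
15.4
```

View pics/s2c.png

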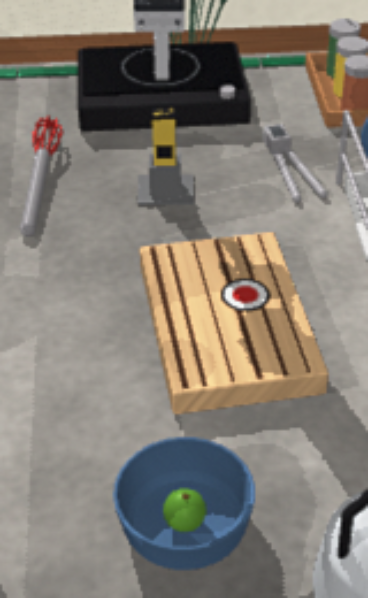

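The lime lies in the bowl at (185,510), the red disc is clear at (245,295), and the meter still stands in its stand at (163,145). Next I grip the meter.

Run:
```python
from h import *
np.set_printoptions(precision=4,suppress=True)
M=[.488,.323]
r.move_l([*M,.118],vel=.12)
f=telemetry.current_wrist_force()
gripper_to(.015,25); print(telemetry.current_opening(),telemetry.current_finger_force(),f,telemetry.current_wrist_force(),telemetry.current_ee_pos())
r.move_l([*M,.145],vel=.06)
print(telemetry.current_wrist_force())
r.move_l([*M,.24],vel=.12)
print(telemetry.current_wrist_force(),telemetry.current_opening(),telemetry.current_t())
r.move_to([.578,.010,.20],down(np.radians(95)))
r.hold(.3)
print(telemetry.current_ee_pos(),telemetry.current_tool_rot(),down(np.radians(95)),telemetry.current_wrist_force(),telemetry.current_torque(),telemetry.current_t())
for n in('top','side'):
    im=save(n,n+'3')
    for t in('pin_tips','meter','spot'):print(n,t,[(m['at'],m['score']) for m in models.mark_of(t,n)[:2]])
cv2.imwrite('pics/s3c.png',cv2.resize(im[120:290,270:410],None,fx=3.5,fy=3.5,interpolation=2)[...,::-1])
print(telemetry.current_t())
```

```text
0.024257870810794294 24.98871624469757 [-0.2393 -0.017  -0.1163] [-0.5705 -0.0952 -0.3025] [0.488  0.323  0.1181]
[-0.3144 -0.9312 -1.4332]
[-0.5515  0.3412 -1.9992] 0.0240400199053013 18.7583
[0.578  0.0109 0.2002] [0.0001 0.675  0.7378 0.0001] [np.float64(4.1367969264590704e-17), np.float64(0.6755902076156602), np.float64(0.7372773368101241), np.float64(4.514521653042017e-17)] [-0.9229 -0.6138 -1.1375] [-0.0596  0.0641  0.0034] 20.3
top pin_tips []
top meter [([0.6748, -0.444, -0.0006], 0.27)]
top spot []
side pin_tips []
side meter [([0.5792, 0.0091, 0.1175], 0.68), ([0.7677, -0.2188, -0.0046], 0.55)]
side spot [([0.4864, 0.3276, -0.0025], 0.71), ([0.5801, 0.013, 0.045], 0.49)]
20.7
```

View pics/s3c.png

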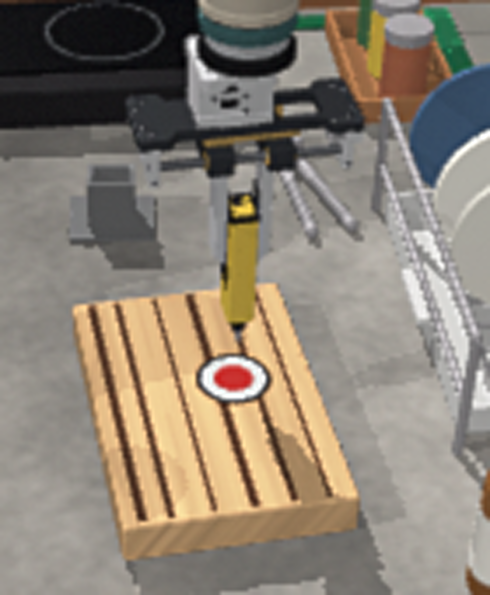

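Run:
```python
from h import *
np.set_printoptions(precision=1,suppress=True)
p=np.array(telemetry.current_ee_pos())
y=np.radians(95); X=np.array([np.cos(y),np.sin(y),0]); Y=np.array([-np.sin(y),np.cos(y),0])
s=lambda P:(np.array(proj('side',P))-[270,120])*3.5
for a in(-1,1):
  print('tip',s(p+X*.008*a-[0,0,.108]), 'bottom corners',*[s(p+X*.017*a+Y*.012*b-[0,0,.084]) for b in(-1,1)],'top corners',*[s(p+X*.017*a+Y*.012*b+[0,0,.026]) for b in(-1,1)])
print('red',s([.578,.0105,.04]))
im=cv2.imread('pics/side3.png'); cv2.imwrite('pics/s3d.png',cv2.resize(im[165:235,315:365],None,fx=8,fy=8,interpolation=2))
```

```text
tip [237.7 336.2] bottom corners [254.5 319.4] [227.  322.5] top corners [259.8 212.3] [230.6 215.3]
tip [233.9 324.8] bottom corners [246.  295.4] [219.  298.4] top corners [250.6 188.9] [222.  191.9]
red [234.  375.4]
```

View pics/s3d.png

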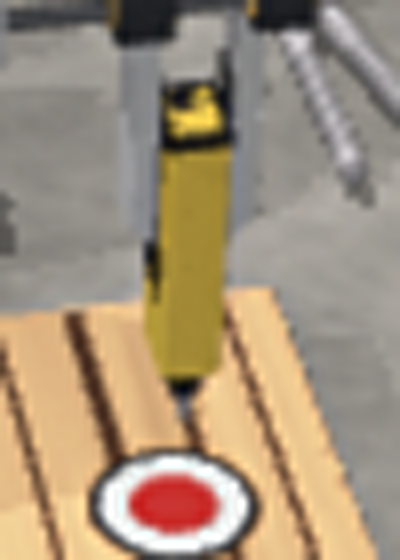

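The meter is upright to within 1–2° and about 2 mm towards the camera. The predicted bottom and top corners and the pin tips at (185,420) match within about 1 px. I now lower it onto the disc at (172,503) and press by contact force.

Run:
```python
from h import *
np.set_printoptions(precision=4,suppress=True)
T=[.578,.0115]
r.move_l([*T,.158],vel=.08); r.hold(.5)
def F(n=8):
    a=[]
    for _ in range(n): a.append(telemetry.current_wrist_force()); r.hold(.03)
    return np.mean(a,0),np.std(a,0)
f0,s=F(); z=telemetry.current_ee_pos(); print('base',f0,s,z,telemetry.current_opening())
for k in range(14):
    zc=.1525-.001*k
    r.move_l([*T,zc],vel=.02); r.hold(.1)
    f,_=F(); d=(f-f0)[2]; print(zc,telemetry.current_ee_pos(),f-f0)
    if d>2.6: break
print(telemetry.current_t())
for n in('top','side'):
    im=save(n,n+'4')
    for t in('pin_tips','meter'):print(n,t,[(m['at'],m['score']) for m in models.mark_of(t,n)[:1]])
cv2.imwrite('pics/s4c.png',cv2.resize(im[165:245,305:375],None,fx=7,fy=7,interpolation=2)[...,::-1])
```

```text
base [-0.0507  0.0577 -1.4089] [0.5558 0.654  0.5404] [0.578  0.0115 0.158 ] 0.023519433406747996
0.1525 [0.578  0.0115 0.1526] [0.2825 0.2576 0.041 ]
0.1515 [0.578  0.0115 0.1515] [ 0.1219 -0.0361 -0.1469]
0.1505 [0.578  0.0115 0.1505] [-0.0249 -0.1896  0.2619]
0.1495 [0.578  0.0115 0.1495] [ 0.2195 -0.1942  0.176 ]
0.1485 [0.578  0.0115 0.1485] [ 0.1756 -0.3457  0.0303]
0.1475 [0.5782 0.0115 0.1476] [0.2227 0.1303 1.0585]
0.1465 [0.5781 0.0115 0.1465] [ 0.4847 -0.4197  1.5499]
0.1455 [0.5782 0.0115 0.1456] [ 0.9205 -0.2125  1.9888]
0.1445 [0.5781 0.0115 0.1445] [ 1.1665 -0.5405  2.3279]
0.1435 [0.5781 0.0115 0.1436] [ 1.0641 -0.0657  3.2057]
28.4833
top pin_tips []
top meter [([0.2898, 0.3729, -0.0028], 0.74)]
side pin_tips []
side meter [([0.5789, 0.012, 0.0616], 0.66)]
```

View pics/s4c.png

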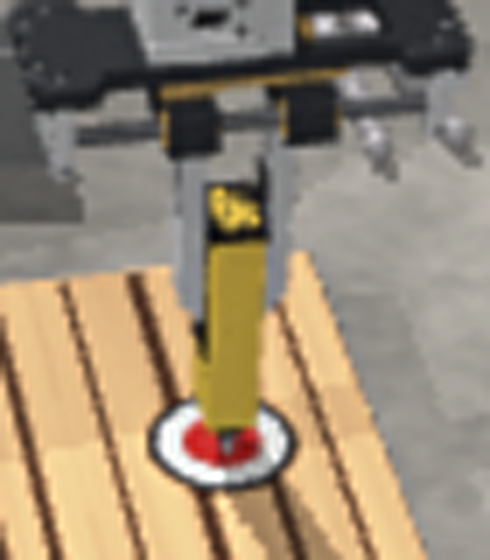

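Pins are on the red disc at about (227,445), upright, and the force of 3.2 N with about 5 mm of travel puts them half way in. I zoom in once to check centring along the grain.

Run:
```python
from h import *
im=cv2.imread('pics/side4.png'); u0,v0,k=320,212,18
c=cv2.resize(im[v0:v0+30,u0:u0+36],None,fx=k,fy=k,interpolation=cv2.INTER_CUBIC)
p=np.array(telemetry.current_ee_pos());y=np.radians(95); X=np.array([np.cos(y),np.sin(y),0])
for n,P in dict(near=p-X*.008,far=p+X*.008).items():
    P[2]=.04; a=(np.array(proj('side',P))-[u0,v0]+.5)*k; print(n,a); cv2.circle(c,tuple(int(i) for i in a),4,(255,0,0),1)
m=(im[...,2].astype(int)>130)&(im[...,1]<75)&(im[...,0]<75); m[:v0]=0;m[v0+30:]=0;m[:,:u0]=0;m[:,u0+36:]=0
for S in([.578,.0105,.04],):
  e=[(np.array(proj('side',[S[0]+.018*np.cos(t),S[1]+.018*np.sin(t),.04]))-[u0,v0]+.5)*k for t in np.linspace(0,6.28,60)]
  cv2.polylines(c,[np.int32(e)],True,(0,255,0),1)
cv2.imwrite('pics/z4.png',c); print(telemetry.current_wrist_force())
```

```text
near [322.07253716 309.21001988]
far [302.87323848 250.36364568]
[1.4271763  0.40106048 1.69593133]
```

View pics/z4.png

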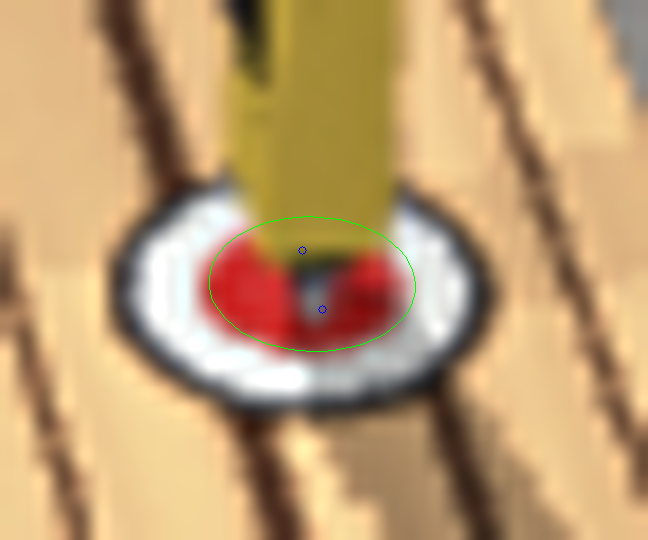

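The near pin ends about 8 mm in front of the disc's centre (318,320 against 306,290), so the pair is centred. The force is holding at about 3.1 N. I'm handing in.

```bash
python3 -c "
from h import *
print(telemetry.current_t(),telemetry.current_opening(),telemetry.current_finger_force()); print(r.sign_off())"
```

```text
28.7833 0.023845038333113418 24.987868666648865
the job is handed in; nothing more can be done
None
```

The job is handed in at 28.8 s: the lime lies in the bowl, and the arm still holds the meter upright with its pins on the red disc, in line with the grain and pressed about half way in (about 3 N).

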